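# Stand the fallen glaze samples back up

## Robot

A 6-joint arm with a two-finger parallel gripper is mounted at the origin on the work surface. World frame = base frame: x ahead of the robot, y to its left, z up, the work surface at z = 0. Lengths are in mm, angles in rad, forces in N, time in s.
With the tool pointing down it reaches from about 300 to 875 mm from the base axis. Payload 6.4 kg.
Tool frame: the origin (TCP) lies on the centre line of the jaws, within the pads' length; the fingertips stand ctrl.tip_reach ahead of it and the grasp point (between the pads) is the TCP (ctrl.tip_reach is the distance from the TCP to the fingertips, in mm); z points along the fingers, y is the line along which they close (so a half turn about z gives the same grasp; the last joint's range is limited). The gripper opens to 88 mm and grips with 3 to 60 N. Pads are 18 mm wide; open, the fingers measure 123 mm over their backs; the gripper's body (75 mm by 187 mm) begins 45 mm behind the grasp point.
Start: joints at [0.961, 0.181, 1.607, -0, 1.354, -0.206], TCP at [225.917, 528.775, 257.714] pointing down, gripper open.
Joint ranges: [-2.99, 2.99], [-0.89, 2.07], [0.3, 2.58], [-1.14, 4.28], [0, 2.63], [-3.12, 3.12]. Speed limits (rad/s): [2.57, 2.57, 3.01, 3.14, 3.14, 3.14].

## Interface

Orientations are given as a unit quaternion [w, x, y, z].
In Python, from bench import ctrl gives the robot as it stands.
- The arm moves only by the tool apply_moves, never from a script. Its argument "motion" is a list of rows, each a list of 7 numbers: the turn, a rotation vector about the tool's x, y, z in rad, then the shift along the tool's x, y, z in cm, then the opening, from 0 (shut) to 1 (fully open). A call has 1 to 20 rows; each row is the pose to reach, as a shift and turn from the pose commanded when the call began, along the tool's axes at that moment; what a row does not reach only later rows make up. A row lasts 1/10 s, in which the tool goes at most 50 mm and 8.59 degrees, less where a joint would pass 70% of its speed; a pose out of reach is approached as far as the arm can. A call with a gripper value outside its range is refused whole. The fingers move at their own pace and stop on an object; "grip_force" is the grip in N (left out, the last holds). Time passes only in rows, so rows that repeat a pose let the fingers close. It gives the time, the measured TCP pose, the force, the opening and the grip force at its end, in the units of the state.
- ctrl.sense(): the state, without advancing time (a new reading comes with each control period).
- ctrl.get_image(name): name is "scene" or "top" or "wrist"; returns the picture (400x640x3 uint8, blue, green, red); there is no depth.
- ctrl.camera_params(name): a dict with "camera_matrix" (3x3 intrinsics, pixels), "k1" (the pictures are not rectified: a ray, as slopes to the right and down, at radius r is drawn at 1 + k1 r^2 times it, then the intrinsics apply), "xyz" and "rotation" of the camera in the world; the wrist camera has in their place "tool_from_camera" (4x4, takes a point from camera to tool coordinates, whose origin is the TCP and whose axes are the flange's). Camera axes: x right, y up, looking along -z (the intrinsics and any distortion apply to the point x, -y, -z); pixel columns grow to the right and rows downward; lengths in mm; the calibration is good to about 2 mm. A picture is of the moment at which its call begins: read the wrist's pose just before it. camera_params takes no time and is no camera call.
- ctrl.sign_off(): hands the job in; it is judged then, once.
The state is a dict: "clock": time; "joint_pos": joint angles; "joint_velocities": joint speeds; "joint_torque": joint torques, N m; "ee_pos": TCP position; "tcp_rot": TCP orientation; "force": force on the tool from outside, world axes, zero at the start; "torque": the same for the moment, N m; "opening": opening from 0.0 (shut) to 1.0 (fully open); "gripper_force": force on a finger pad.
Only numpy, scipy, OpenCV 4.12 (cv2) and the standard library are available. Lean on these libraries where they do the work, as an engineer would, in place of code of your own. Each camera call takes 0.05 s, during which the arm holds its last target. There are 200 camera calls.

## Task

Two of the L-shaped glaze sample tiles on the ware board, the blue one and the red one, have fallen on their backs. Stand each of them back up on its foot, on the spot where it lies, by pushing with the fingertips against the foot that sticks up: do not lift a tile or carry it. Leave the standing tiles, the cups, the mug, the jar and the bowl undisturbed.

Things in the scene. Friction and masses are not known exactly. Their poses are not given: they have to be found in the camera images.
- tile_blue: L-shaped clay tile, blue glaze, 55 mm wide, about 160 g: face 80 mm long, 8 mm thick; foot 65 mm deep, 12 mm thick, square to it. It starts on its back: face flat on the board, foot straight up. Origin: the heel (outer corner of the L), mid width. x runs up the back of the face, z along the sole to the toe. Own frame: face x 0 to 80, z 0 to 8 mm; foot x 0 to 12, z 0 to 65 mm. Upright: x points up.
- tile_red: L-shaped clay tile, dark red glaze, 55 mm wide, about 160 g: face 80 mm long, 8 mm thick; foot 65 mm deep, 12 mm thick, square to it. It starts on its back: face flat on the board, foot straight up. Origin: the heel (outer corner of the L), mid width. x runs up the back of the face, z along the sole to the toe. Own frame: face x 0 to 80, z 0 to 8 mm; foot x 0 to 12, z 0 to 65 mm. Upright: x points up.
- tile_blue_push (a point): Point on the inner side of the blue tile's foot, mid width, 55 mm from the heel (10 mm short of the toe). Pushed level here, out over the heel (-x of the tile), the tile turns about its heel, passes its balance after about 45 degrees and comes down on its foot by itself; the heel hardly shifts. A fingertip still above the foot then is clear of the face.
- tile_red_push (a point): Point on the inner side of the red tile's foot, mid width, 55 mm from the heel (10 mm short of the toe). Pushed level here, out over the heel (-x of the tile), the tile turns about its heel, passes its balance after about 45 degrees and comes down on its foot by itself; the heel hardly shifts. A fingertip still above the foot then is clear of the face.
- tile_green: The same kind of L-shaped tile, green glaze, already standing on its foot, 80 mm tall, 55 mm wide, foot 65 mm deep. Origin: under the middle of its foot; its z axis points up and the toe points to its -x. To be left alone.
- tile_black: The same kind of L-shaped tile, black glaze, already standing on its foot, 80 mm tall, 55 mm wide, foot 65 mm deep. Origin: under the middle of its foot; its z axis points up and the toe points to its -x. To be left alone.
- board: Fixed plywood ware board that carries the tiles and cups, 300 mm (its x) by 700 mm (its y), 18 mm thick, lying on the table; origin at the centre of its underside, so its top is 18 mm above it.
- cup_near: Small open red-brown cup, 52 mm across, 45 mm tall, standing on the board; origin at the centre of its underside. To be left alone.
- cup_far: Small open sand-coloured cup, 52 mm across, 45 mm tall, standing on the board; origin at the centre of its underside. To be left alone.
- mug: White mug, 80 mm across, 85 mm tall, on the table to the left of the board; origin at the centre of its underside. To be left alone.
- jar: Closed grey plastic glaze jar with a white lid, 64 mm across, 80 mm tall, on the table to the left of the board; origin at the centre of its underside. To be left alone.
- bowl: Red-brown clay bowl, 120 mm across, 55 mm tall, on the table to the right of the board; origin at the centre of its underside. To be left alone.
Things that resemble listed ones, but are neither listed nor needed, are in the scene too. Leave any purple or yellow look-alike of the tile_red alone.

How it is judged (in metres and radians):
At the end, for the whole second after the job is handed in: The blue and the red tile both stand at rest on their feet on the board (face within 0.1 rad of upright), each heel within 60 mm of where it started; the other tiles, cups, mug, jar and bowl stand upright within 25 mm of where they were (angle between each of tile_blue, tile_red's own x axis and vertical below 0.1 rad and height (world z) of tile_blue between 0.012 and 0.025 m and distance of each of tile_blue, tile_red from where it was at the start of the episode below 0.06 m and linear speed of each of tile_blue, tile_red below 0.02 m/s and height (world z) of tile_red between 0.012 and 0.025 m and distance of each of tile_green, tile_black, cup_near, cup_far, mug, jar, bowl from where it was at the start of the episode below 0.025 m and angle between each of tile_green, tile_black, cup_near, cup_far, mug, jar, bowl's own z axis and vertical below 0.15 rad); the robot touches nothing.
It fails at once if a fallen tile is lifted: its heel rises more than 20 mm off the board (height (world z) of any of tile_blue, tile_red above 0.038 m).
It fails at once if a fallen tile is carried or shoved along: its heel leaves its spot by more than 80 mm (distance of any of tile_blue, tile_red from where it was at the start of the episode above 0.08 m).
It fails at once if a standing tile, a cup, the mug, the jar or the bowl is moved over 25 mm or tipped (distance of any of tile_green, tile_black, cup_near, cup_far, mug, jar, bowl from where it was at the start of the episode above 0.025 m or angle between any of tile_green, tile_black, cup_near, cup_far, mug, jar, bowl's own z axis and vertical above 0.4 rad).
It also fails if it takes over 51 s, if anything falls off the work surface, if the arm or the gripper's body presses on something with over 40 N, if the wrist force passes 120 N, or if a joint passes its speed limit or range.

## Working session

There is one attempt and no reset: what is moved stays moved. The work goes in short steps, Python scripts to look and compute and a tool call to move; the robot and the scene stay as the last step left them, time stands still between calls to the robot, and variables do not carry over. Pictures are saved under pics/ and viewed, at most 10 in all, crops included, and the job is handed in when it is done.

Besides the shell and the picture viewer there is one more tool, called after "Call:" as name(argument=value, ...) on one line, values as JSON. apply_moves: Moves the arm, as the interface text tells. Its arguments: {"type":"object","properties":{"motion":{"type":"array","items":{"type":"array","items":{"type":"number"}}},"grip_force":{"type":"number"}},"required":["motion"]}

```bash
mkdir -p pics
python3 - <<'E'
from bench import ctrl
import cv2
for n in("scene","top"):
    cv2.imwrite(f"pics/{n}0.png",ctrl.get_image(n)); print(n,ctrl.camera_params(n))
print(ctrl.sense(),ctrl.tip_reach)
print(ctrl.camera_params("wrist"))
E
```

```text
scene {'camera_matrix': array([[429.06641219,   0.        , 321.98384998],
       [  0.        , 429.06641219, 202.33393117],
       [  0.        ,   0.        ,   1.        ]]), 'k1': 0.0022611253737466197, 'xyz': array([1363.10124565,  437.15376641,  753.76639636]), 'rotation': array([0.45729792, 0.24929299, 0.40495789, 0.75149233])}
top {'camera_matrix': array([[486.69061565,   0.        , 319.99775001],
       [  0.        , 486.69061565, 196.0263879 ],
       [  0.        ,   0.        ,   1.        ]]), 'k1': 0.026655867298441722, 'xyz': array([ 263.84423505,   -2.38574137, 1733.34448571]), 'rotation': array([ 0.71198338,  0.03308656, -0.04766086, -0.69979525])}
{'clock': 0.1, 'joint_pos': array([ 9.60688982e-01,  1.81464598e-01,  1.60790315e+00, -2.62544732e-05,
        1.35383363e+00, -2.06280765e-01]), 'joint_velocities': array([-0.00083991, -0.00171638, -0.00357306,  0.00011924,  0.00169885,
       -0.00079956]), 'joint_torque': array([-4.43998101e-05, -4.34820199e+01, -3.42698157e+01,  7.02431984e-02,
        3.40350461e-02,  2.34738803e-05]), 'ee_pos': array([225.64962801
[... 155 characters left out ...]
61903,  0.81864577]), 'torque': array([-0.01292303, -0.04159478,  0.01034653]), 'gripper_force': 0.0, 'opening': 1.0027287037376031} 19.0
{'camera_matrix': array([[279.15704278,   0.        , 320.71229346],
       [  0.        , 279.15704278, 200.82686199],
       [  0.        ,   0.        ,   1.        ]]), 'k1': 0.011058738162439134, 'tool_from_camera': array([[-5.89085871e-04,  9.47089824e-01,  3.20968096e-01,
         8.22791237e+01],
       [ 9.99999762e-01,  4.43006451e-04,  5.28148535e-04,
         5.97272629e-01],
       [ 3.58013166e-04,  3.20968330e-01, -9.47089860e-01,
        -1.27588078e+02],
       [ 0.00000000e+00,  0.00000000e+00,  0.00000000e+00,
         1.00000000e+00]])}
```

View pics/top0.png

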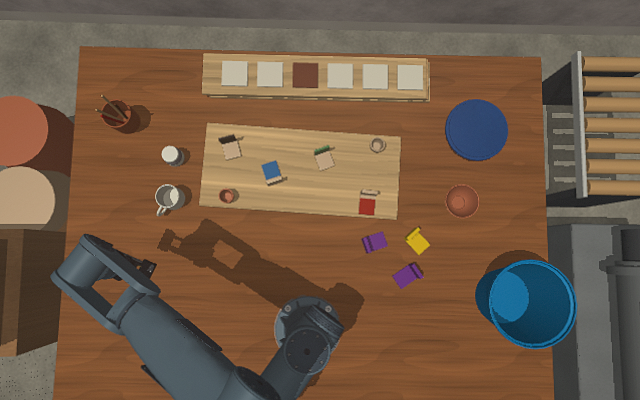

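View pics/scene0.png

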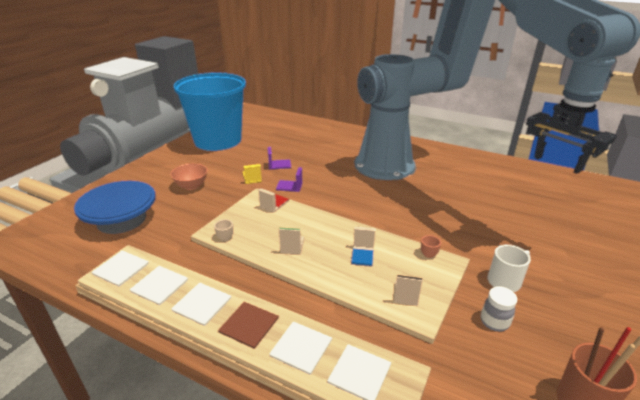

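```bash
cat > h.py <<'E'
import numpy as np, cv2
from scipy.spatial.transform import Rotation as R
def ray(p,uv,pose=None):
    K=p["camera_matrix"]; d=np.array([p["k1"],0,0,0,0],float)
    n=cv2.undistortPoints(np.array(uv,float).reshape(-1,1,2),K,d).reshape(-1,2)
    v=np.c_[n[:,0],-n[:,1],-np.ones(len(n))]
    if "xyz" in p: M=R.from_quat(p["rotation"],scalar_first=True).as_matrix(); o=p["xyz"]
    else:
        T=p["tool_from_camera"]; Q=R.from_quat(pose[1],scalar_first=True).as_matrix()
        M=Q@T[:3,:3]; o=pose[0]+Q@T[:3,3]
    return o,v@M.T
def plane(p,uv,z,pose=None):
    o,v=ray(p,uv,pose); return o+v*((z-o[2])/v[:,2])[:,None]
E
python3 - <<'E'
from bench import ctrl
from h import *
p=ctrl.camera_params("top"); im=cv2.imread("pics/top0.png")
hsv=cv2.cvtColor(im,cv2.COLOR_BGR2HSV)
masks={"blue":cv2.inRange(hsv,(100,120,60),(125,255,255)),"red":cv2.inRange(hsv,(0,190,100),(6,255,255))|cv2.inRange(hsv,(174,190,100),(180,255,255))}
for k,m in masks.items():
    cs=[c for c in cv2.findContours(m,0,1)[0] if cv2.contourArea(c)>60]
    for c in cs:
        (x,y),_,_=r=cv2.minAreaRect(c)
        if not(200<x<400 and 120<y<220):continue
        b=cv2.boxPoints(r); P=plane(p,b,26); print(k,cv2.contourArea(c),b.round(1).tolist(),P.round(0)[:,:2].tolist(),np.linalg.norm(np.diff(P[:3],axis=0),axis=1).round(1))
c=np.vstack([cv2.resize(im[y:y+50,x:x+100],None,fx=6,fy=6,interpolation=cv2.INTER_CUBIC) for x,y in((220,145),(318,178))])
cv2.imwrite("pics/crop.png",c)
E
```

```text
blue 180.0 [[261.70001220703125, 165.10000610351562], [274.8999938964844, 160.6999969482422], [279.3999938964844, 174.1999969482422], [266.20001220703125, 178.60000610351562]] [[567.0, 172.0], [583.0, 126.0], [535.0, 109.0], [519.0, 155.0]] [49.2 51.2]
red 180.5 [[358.70001220703125, 213.10000610351562], [360.1000061035156, 198.39999389648438], [374.1000061035156, 199.60000610351562], [372.79998779296875, 214.3000030517578]] [[402.0, -173.0], [454.0, -178.0], [451.0, -228.0], [399.0, -223.0]] [52.4 50. ]
```

View pics/crop.png

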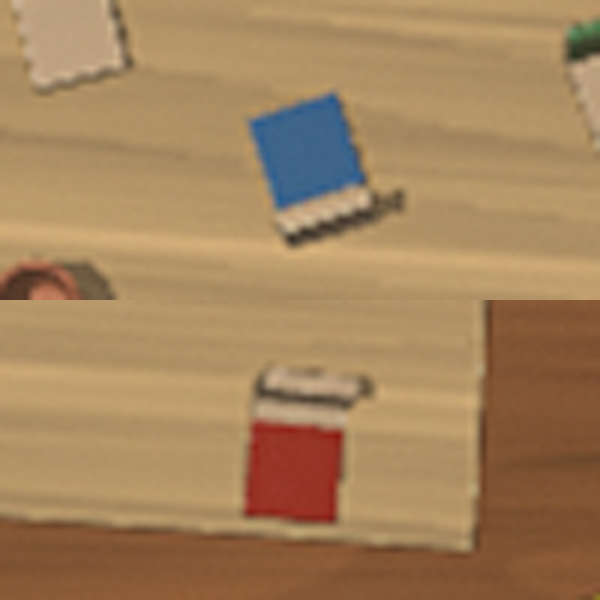

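Top view: the blue tile (face ~(271,170), foot below it at ~(274,180)) and the dark-red tile on the board (face ~(367,206), foot above it at ~(370,192)) match the description. The look-alikes are purple (374,242), purple (408,275) and yellow (417,240), all off the board on the table. The crop confirms both are on their backs: blue's foot is on the -x side, red's foot on the +x side.

```bash
cat >> h.py <<'E'
def rel(s,target,yaw_deg):
    Q=R.from_quat(s["tcp_rot"],scalar_first=True); y=np.radians(yaw_deg)
    X=np.array([np.cos(y),np.sin(y),0]); Z=np.array([0,0,-1.]); T=R.from_matrix(np.c_[X,np.cross(Z,X),Z])
    print("turn",(Q.inv()*T).as_rotvec().round(3),"shift cm",(Q.inv().apply(np.array(target)-s["ee_pos"])/10).round(2))
E
python3 - <<'E'
from bench import ctrl
from h import *
p=ctrl.camera_params("top")
print(plane(p,[(274,180),(370,192)],83).round(0), "expected foot-top mids ~ (507,125) (472,-204)")
rel(ctrl.sense(),(546,139,200),199.4)
E
```

```text
[[ 506.  123.   83.]
 [ 471. -206.   83.]] expected foot-top mids ~ (507,125) (472,-204)
turn [-0.001 -0.001 -0.742] shift cm [-44.76 -23.21   5.71]
```

Call:
apply_moves(motion=[[0,0,-0.1,-5,-2.6,0,0],[0,0,-0.2,-9,-4.7,0,0],[0,0,-0.3,-13.5,-7,0,0],[0,0,-0.4,-18,-9.3,0,0],[0,0,-0.5,-22.5,-11.6,0,0],[0,0,-0.6,-27,-13.9,0,0],[0,0,-0.74,-31.5,-16.3,1,0],[0,0,-0.74,-36,-18.6,3,0],[0,0,-0.74,-40.5,-21,5,0],[0,0,-0.74,-44.8,-23.2,5.7,0],[0,0,-0.74,-44.8,-23.2,5.7,0],[0,0,-0.74,-44.8,-23.2,5.7,0],[0,0,-0.74,-44.8,-23.2,5.7,0]])

```text
clock: 1.4
ee_pos: [546.1, 140.1, 200.6]
tcp_rot: [-0.0, -0.167, 0.986, 0.0]
force: [-1.0, 0.3, -0.3]
opening: 0.004
gripper_force: 0.0
```

Run:
```python
from bench import ctrl
from h import *
s=ctrl.sense(); im=ctrl.get_image("wrist"); cv2.imwrite("pics/w1.png",im)
print(s["clock"],s["ee_pos"],s["tcp_rot"],s["opening"],s["force"])
m=cv2.inRange(cv2.cvtColor(im,cv2.COLOR_BGR2HSV),(100,120,60),(125,255,255))
p=ctrl.camera_params("wrist")
for c in cv2.findContours(m,0,1)[0]:
    if cv2.contourArea(c)>300:
        b=cv2.boxPoints(cv2.minAreaRect(c)); print(b.round().tolist(),plane(p,b,26,(s["ee_pos"],s["tcp_rot"])).round(0).tolist())
rel(s,(546,139,82),199.4)
```

```text
1.4 [546.05416141 140.14990593 200.62096601] [-4.48523806e-04 -1.67234134e-01  9.85917046e-01  3.47838740e-04] 0.003603771045256467 [-1.00147604  0.27765036 -0.30922873]
[[295.0, 165.0], [343.0, 165.0], [343.0, 211.0], [295.0, 211.0]] [[535.0, 106.0, 26.0], [518.0, 156.0, 26.0], [568.0, 175.0, 26.0], [587.0, 122.0, 26.0]]
turn [ 0.001 -0.001 -0.003] shift cm [ 0.03 -0.12 11.86]
```

View pics/w1.png

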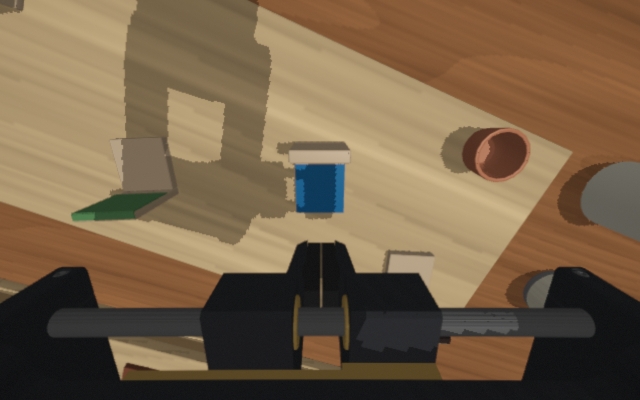

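Wrist view: the blue tile (face 295–343 × 165–211, foot top at ~(320,155)) is squared to the tool; position agrees with the top view within 2 mm.

Call:
apply_moves(motion=[[0,0,0,0,0,4,0],[0,0,0,0,-0.1,8,0],[0,0,0,0,-0.1,11.8,0],[0,0,0,0,-0.1,11.8,0],[0,0,0,1,-0.1,11.8,0],[0,0,0,2,-0.1,11.8,0],[0,0,0,2.5,-0.1,11.8,0],[0,0,0,3,-0.1,11.8,0],[0,0,0,3.5,-0.1,11.8,0],[0,0,0,4,-0.1,11.8,0],[0,0,0,4.5,-0.1,11.8,0],[0,0,0,5,-0.1,11.8,0]])

```text
clock: 2.65
ee_pos: [499.4, 121.7, 82.6]
tcp_rot: [-0.0, -0.167, 0.986, 0.0]
force: [0.5, -0.6, 0.1]
opening: 0.006
gripper_force: 0.1
```

Call:
apply_moves(motion=[[0,0,0,0.5,0,0,0],[0,0,0,1,0,0,0],[0,0,0,1.5,0,0,0],[0,0,0,2,0,0,0],[0,0,0,2.5,0,0,0],[0,0,0,3,0,0,0],[0,0,0,3.4,0,0,0],[0,0,0,3.7,0,0,0],[0,0,0,3.7,0,0,0],[0,0,0,3.7,0,0,0],[0,0,0,3.7,0,0,0]])

```text
clock: 3.75
ee_pos: [465.1, 109.8, 82.8]
tcp_rot: [0.0, -0.167, 0.986, -0.0]
force: [-0.2, -0.5, -0.7]
opening: 0.003
gripper_force: 0.0
```

Run:
```python
from bench import ctrl
from h import *
s=ctrl.sense(); im=ctrl.get_image("wrist"); print(s["clock"],s["ee_pos"],s["force"])
im2=ctrl.get_image("scene")
a=cv2.resize(im2[180:340,200:440],None,fx=2,fy=2); b=cv2.resize(im[60:300,160:480],(427,320))
cv2.imwrite("pics/w2.png",np.hstack([a[:,100:],b])[:, :800])
```

```text
3.75 [465.13068151 109.79332216  82.77518399] [-0.23807401 -0.54745404 -0.66167858]
```

View pics/w2.png

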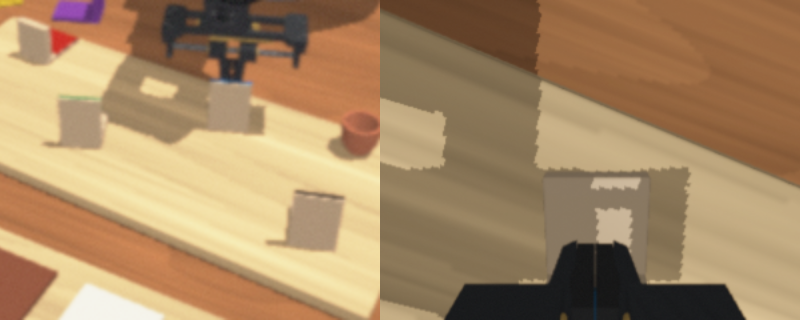

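The blue tile stands (scene crop, ~(230,105); its foot lies flat in the wrist view). Next: lift and go to red.

Run:
```python
from bench import ctrl
from h import *
rel(ctrl.sense(),(430,-200,200),174.6)
```

```text
turn [-0.     0.     0.431] shift cm [ 13.53 -28.09 -11.73]
```

Call:
apply_moves(motion=[[0,0,0,0,0,-4,0],[0,0,0,0,0,-8,0],[0,0,0,0,0,-11.7,0],[0,0,0.1,2,-4,-11.7,0],[0,0,0.2,4,-8,-11.7,0],[0,0,0.3,6,-12,-11.7,0],[0,0,0.43,8,-16,-11.7,0],[0,0,0.43,10,-20,-11.7,0],[0,0,0.43,12,-24,-11.7,0],[0,0,0.43,13.5,-28.1,-11.7,0],[0,0,0.43,13.5,-28.1,-11.7,0],[0,0,0.43,13.5,-28.1,-11.7,0],[0,0,0.43,13.5,-28.1,-11.7,0]])

```text
clock: 5.15
ee_pos: [430.1, -198.9, 199.4]
tcp_rot: [-0.0, 0.047, 0.999, 0.0]
force: [-0.0, 0.2, -0.1]
opening: 0.001
gripper_force: 0.0
```

Run:
```python
from bench import ctrl
from h import *
s=ctrl.sense(); im=ctrl.get_image("wrist"); cv2.imwrite("pics/w3.png",im)
h=cv2.cvtColor(im,cv2.COLOR_BGR2HSV); m=cv2.inRange(h,(0,190,60),(6,255,255))|cv2.inRange(h,(174,190,60),(180,255,255))
p=ctrl.camera_params("wrist")
for c in cv2.findContours(m,0,1)[0]:
    if cv2.contourArea(c)>300:
        b=cv2.boxPoints(cv2.minAreaRect(c)); print(b.round().tolist(),plane(p,b,26,(s["ee_pos"],s["tcp_rot"])).round(0).tolist())
rel(s,(430,-200,82),174.6)
```

```text
[[295.0, 157.0], [342.0, 157.0], [342.0, 206.0], [295.0, 206.0]] [[397.0, -224.0, 26.0], [402.0, -173.0, 26.0], [458.0, -177.0, 26.0], [453.0, -231.0, 26.0]]
turn [ 0.001 -0.001  0.001] shift cm [-1.000e-02 -1.200e-01  1.174e+01]
```

View pics/w3.png

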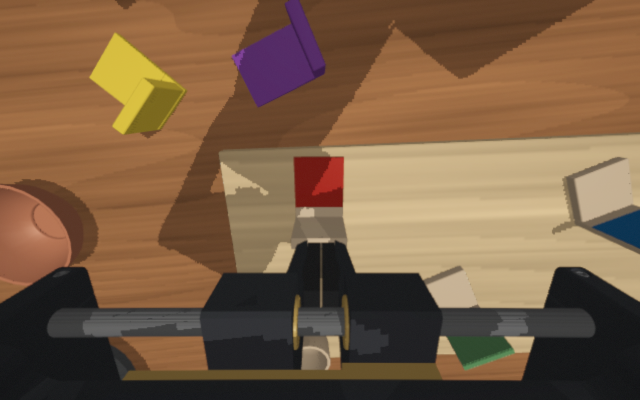

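Wrist view: red face at (295–342, 157–206), foot under the fingers' line of sight at ~(320,230), agreeing with the top view; purple and yellow look-alikes are off the board above.

Call:
apply_moves(motion=[[0,0,0,0,0,4,0],[0,0,0,0,-0.2,8,0],[0,0,0,0,-0.2,11.7,0],[0,0,0,0,-0.2,11.7,0],[0,0,0,-1,-0.2,11.7,0],[0,0,0,-2,-0.2,11.7,0],[0,0,0,-2.5,-0.2,11.7,0],[0,0,0,-3,-0.2,11.7,0],[0,0,0,-3.5,-0.2,11.7,0],[0,0,0,-4,-0.2,11.7,0],[0,0,0,-4.5,-0.2,11.7,0],[0,0,0,-5,-0.2,11.7,0]])

```text
clock: 6.4
ee_pos: [480.1, -206.7, 82.6]
tcp_rot: [-0.0, 0.047, 0.999, 0.0]
force: [-0.6, -0.5, -0.3]
opening: 0.008
gripper_force: 0.1
```

Call:
apply_moves(motion=[[0,0,0,-0.5,0,0,0],[0,0,0,-1,0,0,0],[0,0,0,-1.5,0,0,0],[0,0,0,-2,0,0,0],[0,0,0,-2.5,0,0,0],[0,0,0,-3,0,0,0],[0,0,0,-3.4,0,0,0],[0,0,0,-3.8,0,0,0],[0,0,0,-3.8,0,0,0],[0,0,0,-3.8,0,0,0],[0,0,0,-3.8,0,0,0]])

```text
clock: 7.5
ee_pos: [517.4, -210.2, 82.6]
tcp_rot: [-0.0, 0.047, 0.999, 0.0]
force: [-0.2, 0.4, 0.7]
opening: 0.005
gripper_force: 0.0
```

Run:
```python
from bench import ctrl
from h import *
s=ctrl.sense(); print(s["clock"],s["ee_pos"],s["force"])
im2=ctrl.get_image("scene")
cv2.imwrite("pics/s3.png",cv2.resize(im2[130:330,180:480],None,fx=2.6,fy=2.6))
```

```text
7.5 [ 517.4140014  -210.17129634   82.63780384] [-0.23720577  0.36601773  0.72677968]
```

View pics/s3.png

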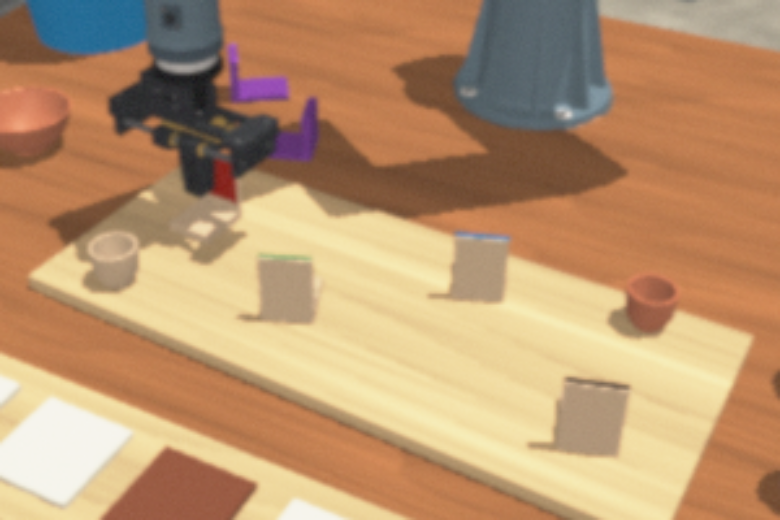

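Red stands too (~(215,190) in the crop, foot flat on the board); blue is upright at (480,268). Lift clear and take a final check.

Call:
apply_moves(motion=[[0,0,0,0,0,-4,0],[0,0,0,0,0,-8,0],[0,0,0,0,0,-12,0],[0,0,0,3,0,-15,0],[0,0,0,7,0,-17,0],[0,0,0,11,0,-17,0],[0,0,0,15,0,-17,0],[0,0,0,15,0,-17,0],[0,0,0,15,0,-17,0],[0,0,0,15,0,-17,0]])

```text
clock: 8.55
ee_pos: [369.0, -196.7, 253.2]
tcp_rot: [0.001, 0.047, 0.999, -0.0]
force: [-0.8, -0.9, 0.5]
opening: 0.004
gripper_force: 0.0
```

Run:
```python
from bench import ctrl
from h import *
im2=ctrl.get_image("scene")
cv2.imwrite("pics/s4.png",cv2.resize(im2[130:330,180:480],None,fx=2.6,fy=2.6))
```

```text
(no output)
```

View pics/s4.png

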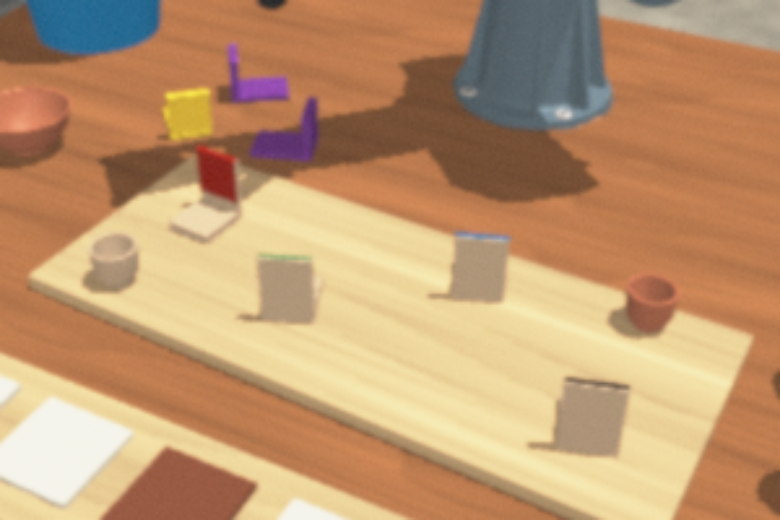

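Red (215,190) and blue (480,268) both stand on their feet. Everything else in view is where it was, and the arm is clear.

```bash
python3 -c "
from bench import ctrl
print(ctrl.sign_off())"
```

```text
the job is handed in; nothing more can be done
None
```

The blue and red tiles were both pushed upright onto their feet where they lay, the final picture showed nothing else disturbed on the board, and the job was handed in at about 8.6 s on the clock (no verdict was returned).

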